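Tighten the hold-down screw of a picture stand

ROBOT

A 6-joint arm with a two-finger parallel gripper is mounted at the origin on the work surface. World frame = base frame: x ahead of the robot, y to its left, z up, the work surface at z = 0. Lengths are in m, angles in degrees, forces in N, time in s.
With the tool pointing down it reaches from about 0.25 to 0.725 m from the base axis. Payload 9.7 kg.
Tool frame: the origin (TCP) lies midway between the tips of the shut fingers; the grasp point (between the pads) lies bot.grasp_offset behind it (bot.grasp_offset is the distance from the TCP to the grasp point, in m); x points along the fingers, y is the direction in which the jaws open and shut, and the axes are right-handed (so a half turn about x gives the same grasp; the last joint's range is limited). The gripper opens to 85 mm and grips with 20 to 120 N. Pads are 22 mm wide; open, the fingers measure 114 mm over their backs; the gripper's body (76 mm by 85 mm) begins 54 mm behind the grasp point. The pads swing forward as they close: fully open they stand 13 mm farther back than shut.
Start: joints at [-63.885, 4.979, 10.078, 95.1, 0, 90], TCP at [0.242, -0.494, 0.231] pointing down, gripper open.
Joint ranges: [-179.16, 179.16], [-48.56, 103.87], [-65.8, 70.77], [-126.05, 130.52], [-82.76, 87.17], [-180, 180]. Speed limits (degrees/s): [127.2, 127.2, 147.25, 180, 180, 180].

INTERFACE

Orientations are given as [roll, pitch, yaw] about the fixed x, y, z axes, in that order (R = Rz(yaw) Ry(pitch) Rx(roll)).
In Python, from workcell import status, camera, bot gives the robot as it stands.
- The arm moves only by the shell command python3 -m jog 'ROWS' [OPENING] [FORCE]. ROWS is text: rows parted by semicolons, each of 4 numbers parted by spaces: the shift along the tool's x, y, z in mm, then the turn about the tool's x in degrees. A call has exactly 8 rows; each row is the pose to reach, as a shift and turn from the pose commanded when the call began, along the tool's axes at that moment; what a row does not reach only later rows make up. A row lasts 1/8 s, in which the tool goes at most 62.5 mm and 10.7 degrees, less where a joint would pass 70% of its speed; a pose out of reach is approached as far as the arm can. A call with a gripper value outside its range is refused whole. OPENING is the opening, from 0 (shut) to 1 (fully open), set as the call begins (- or left out, the last holds). The fingers move at their own pace and stop on an object; FORCE is the grip in N (left out, the last holds). Time passes only in rows, so rows that repeat a pose let the fingers close, or fill a call up. It gives the time, the measured TCP pose, the force and the opening at its end, in the units of the state.
- status.get_obs(): the state, without advancing time (a new reading comes with each control period).
- camera(name): name is "scene" or "top" or "wrist"; returns a dict with "color" (420x560x3 uint8, red, green, blue), "vfov" (degrees; the focal length in pixels is half the picture's height over the tangent of half this angle, whatever the lens; pixels are square), "cx", "cy" (the principal point, pixels), "D" ([k1, k2, p1, p2, k3] as OpenCV has them; the pictures are not rectified), "rvec" (rotation vector, rad) and "tvec" (3), from world to camera coordinates, as OpenCV has them. Camera axes: x right, y down, z forward; pixel columns grow to the right and rows downward; lengths in m; the calibration is good to about 2 mm. A picture is of the moment at which its call begins. There is no depth.
- bot.job_done(): hands the job in, once; it reports no verdict.
The state is a dict: "time": time; "q": joint angles; "qd": joint speeds; "joint_efforts": joint torques, N m; "ee_pos": TCP position; "tcp_rot": TCP orientation; "wrist_force": force on the tool from outside, world axes, zero at the start; "torque": the same for the moment, N m; "opening": finger opening in m.
Only numpy, scipy, OpenCV 4.12 (cv2) and the standard library are available. Lean on these libraries where they do the work, as an engineer would, in place of code of your own. Each camera call takes 0.05 s, during which the arm holds its last target. There are 200 camera calls.

TASK

Take the T-handled hex key from its wooden rack, feel for the socket at the bottom of the round well in the picture stand's foot, and turn the hold-down screw clockwise, regripping the key as often as needed, until it is fully tight against its stop. Then hang the key back on its rack as it was, upright with its bar across the two cheeks and between their ridges, and leave it at rest without disturbing the candle, the bottle or the can.

Things in the scene. Friction and masses are not known exactly. Their poses are not given: they have to be found in the camera images.
- foot: Fixed light-wood foot of the picture stand, 110 mm along x, 50 mm high; origin on the counter under the centre of the well. It reaches from y = +55 to y = -240 mm. On its -y part stands a dark framed picture 140 mm wide, reaching 220 mm above the counter, its near edge at y = -95 mm.
- well (a point): Centre of the mouth of the round well in the foot's top face, 50 mm above the counter. Well 48 mm in diameter, 22 mm deep; its floor is the flat steel head of the hold-down screw, which has a hex socket 25.6 mm across flats, 20 mm deep, sharp-edged. The socket's centre is off the well's axis by up to 5 mm along the foot's x and also up to 5 mm along its y, unmeasured: feel for it.
- screw (a joint): Angle of the hold-down screw about its socket's vertical axis, rad, growing clockwise seen from above (tightening). 4.0 is the hard stop (tight); it starts between 0.3 and 1.5. At 0 two opposite corners of the hex socket point along the foot's x. About 0.15 N m of friction; it stays where it is left and does not rise or sink as it turns.
- key: Loose steel T-handled hex key, about 0.35 kg. Origin at the centre of its grip bar: 110 mm long (key's x), 16 mm wide (y), 18 mm tall (z). From the bar's middle a round shank, 18 mm in diameter, goes down (-z) to a hex bit at its end. It stands by itself in the socket when let go. It starts hanging upright on the rack.
- key_tip (a point): Centre of the flat lower end of the key's hex bit, 109 mm below the key's origin. The bit is 24 mm across flats, 27.7 mm across corners, 35 mm long, two opposite corners along the key's x; its last 6 mm taper to a hexagonal end 17.6 mm across corners. In the socket it has 0.8 mm of room a side and about 7 degrees of play each way.
- rack: Fixed wooden key rack, origin on the counter under its centre. On a base plate 120 x 90 x 12 mm stand two upright cheeks, each 12 mm thick (x) and 60 mm long (y), centred at x = +36 and -36 mm, tops 115 mm above the counter; 60 mm free between them, open at both y ends.
- rack_seat (a point): Where the centre of the key's bar belongs when the key hangs in the rack: 124 mm above the counter, midway between the cheeks, bar along the rack's x, lying on both cheek tops. On each cheek top two ridges 7 mm tall and 28 mm apart (along y) keep the bar from sliding off.
- candle: Bystander: cream pillar candle 60 mm in diameter on a brass dish 90 mm wide, 83 mm tall in all; origin under its centre.
- bottle: Bystander: closed brown glass drink bottle, 60 mm in diameter, 160 mm tall; origin under its centre.
- can: Bystander: green drink can, 62 mm in diameter, 115 mm tall; origin under its centre.

How it is judged (in metres and radians):
On the way, in this order (a step that is already met when the one before it is completed fails the run):
1. the key's end is in the screw's socket (at least 10 mm below the well's floor) (z of key_tip in the frame of well below -0.032 m and horizontal distance between key_tip and well below 0.012 m), for 0.2 s.
2. the screw is turned to its stop, with the key in the socket (all of step 1 and value of joint screw above 3.85 rad), for 0.1 s.
At the end, for the whole second after the job is handed in: The screw stands within 0.15 rad of its stop (above 3.85), and the key hangs at rest on its rack: upright within 0.1 rad, its bar lying on both cheeks (origin 121 to 127 mm above the counter), between the ridges (within 9 mm of the rack's centre along its y and 18 mm along its x) (value of joint screw above 3.85 rad and x of key in the frame of rack between -0.018 and 0.018 m and y of key in the frame of rack between -0.009 and 0.009 m and z of key in the frame of rack between 0.121 and 0.127 m and angle between key's own z axis and vertical below 0.1 rad and linear speed of key below 0.02 m/s); the robot touches nothing.
It fails at once if the candle, the bottle or the can is moved by more than 30 mm or tipped over (distance of any of candle, bottle, can from where it was at the start of the episode above 0.03 m or angle between any of candle, bottle, can's own z axis and vertical above 0.5 rad).
It also fails if it takes over 72 s, if anything falls off the work surface, if the arm or the gripper's body presses on something with over 40 N, if the wrist force passes 120 N, or if a joint passes its speed limit or range.

## Working session

There is one attempt and no reset: what is moved stays moved. The work goes in short steps, Python scripts to look and compute and a shell command to move; the robot and the scene stay as the last step left them, time stands still between calls to the robot, and variables do not carry over. Pictures are saved under pics/ and viewed, about 8 in all and at most 12, crops included, and the job is handed in when it is done.

```bash
mkdir -p pics; ls
cat > h.py <<'E'
import numpy as np,cv2
from workcell import status,camera,bot
def K(c):
    f=c["color"].shape[0]/2/np.tan(np.radians(c["vfov"])/2)
    return np.array([[f,0,c["cx"]],[0,f,c["cy"]],[0,0,1.]])
def ray(c,px):
    px=np.array(px,float).reshape(-1,1,2)
    u=cv2.undistortPoints(px,K(c),np.array(c["D"],float)).reshape(-1,2)
    R=cv2.Rodrigues(np.array(c["rvec"],float))[0];t=np.array(c["tvec"],float).ravel()
    d=np.c_[u,np.ones(len(u))]@R
    return -R.T@t,d
def onz(c,px,z):
    o,d=ray(c,px); return o+d*((z-o[2])/d[:,2])[:,None]
def proj(c,P):
    return cv2.projectPoints(np.array(P,float).reshape(-1,1,3),np.array(c["rvec"],float),np.array(c["tvec"],float),K(c),np.array(c["D"],float))[0].reshape(-1,2)
def snap(n,f):
    c=camera(n);cv2.imwrite("pics/"+f,c["color"][:,:,::-1]);import pickle;pickle.dump(c,open("pics/"+f[:-4]+".pkl","wb"));return c
E
python3 - <<'E'
from h import *
a=snap("top","top0.png");b=snap("scene","scene0.png")
for c in(a,b):
    print(c["vfov"],c["cx"],c["cy"],c["D"],ray(c,[[280,210]]))
print(status.get_obs(),bot.grasp_offset)
E
```

```text
pics
42.959991596097396 275.8721961589209 212.50117724453958 [-0.12088059  0.          0.          0.          0.        ] (array([0.47344599, 0.04772615, 1.18064922]), array([[ 0.08797388, -0.0031809 , -0.99615876]]))
55.54143921495714 275.0176633658945 217.63908947895544 [-0.05269455  0.          0.          0.          0.        ] (array([0.89332181, 0.24718965, 0.67358867]), array([[-0.46497226, -0.28504124, -0.83849587]]))
{'time': 0.1, 'q': array([-6.38842685e+01,  5.00962922e+00,  1.00397070e+01,  9.50986500e+01,
       -1.25147012e-03,  8.99987422e+01]), 'qd': array([ 0.0043864 , -0.03215903,  0.14001083, -0.09293117, -0.01822567,
        0.01791276]), 'joint_efforts': array([ 7.39181050e-04, -5.21563697e+01,  4.65652442e+01,  1.60158245e-02,
       -4.18092995e-06,  2.53329551e-05]), 'ee_pos': array([ 0.24201181, -0.49367858,  0.23064422]), 'tcp_rot': array([-88.95570383,  89.93141635, 117.16128619]), 'wrist_force': array([-0.55308831, -0.3945705 ,  0.46875164]), 'torque': array([ 0.03343313, -0.00780702,  0.03660922]), 'opening': 0.08574652170898858} 0.0187
```

```bash
python3 -c "
import cv2,numpy as np
a=cv2.imread('pics/top0.png');b=cv2.imread('pics/scene0.png')
cv2.imwrite('pics/both.png',np.vstack([a,b])[:, :])" ; python3 -m jog --help | head -5
```

```text
invalid input
```

View pics/top0.png

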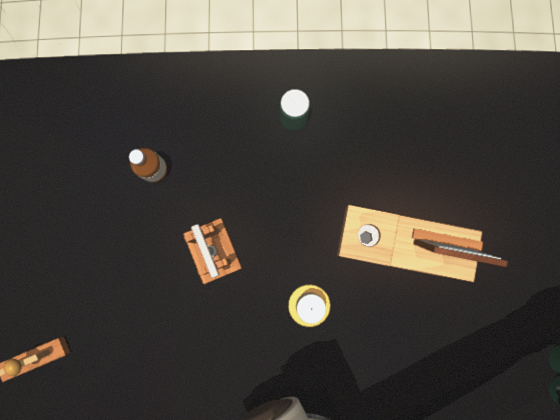

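View pics/scene0.png

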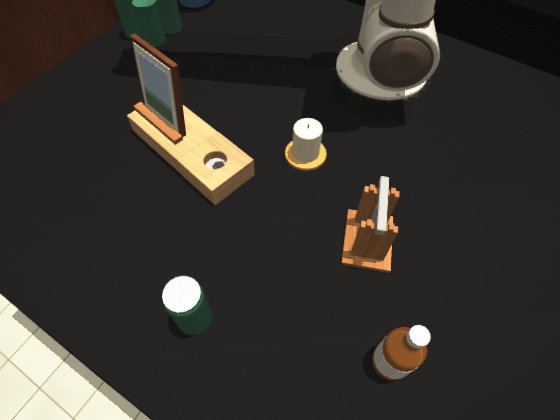

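The top view shows the bar at about (204,251), the well at (368,236) with its dark hex socket, the candle at (310,307), the can at (295,105) and the bottle at (148,163). Next I measure them.

Run:
```python
from h import *
import pickle
c=pickle.load(open("pics/top0.pkl","rb"));im=c["color"];hsv=cv2.cvtColor(im,cv2.COLOR_RGB2HSV)
# bar
m=((hsv[...,1]<50)&(hsv[...,2]>130)).astype(np.uint8);w=np.zeros_like(m);w[215:290,180:245]=1
cs,_=cv2.findContours(m*w,cv2.RETR_EXTERNAL,cv2.CHAIN_APPROX_NONE);k=max(cs,key=cv2.contourArea)
P=onz(c,k.reshape(-1,2),.133)
r=cv2.minAreaRect((P[:,:2]*1000).astype(np.float32));print("bar",r)
# rack base + whole
m=((hsv[...,1]>90)&(hsv[...,2]>60)).astype(np.uint8)
cs,_=cv2.findContours(m,cv2.RETR_EXTERNAL,cv2.CHAIN_APPROX_NONE)
for k in cs:
    if cv2.contourArea(k)<300: continue
    for z in(.012,.05):
        P=onz(c,k.reshape(-1,2),z);print(k.reshape(-1,2).mean(0),z,cv2.minAreaRect((P[:,:2]*1000).astype(np.float32)))
# well interior
g=cv2.cvtColor(im,cv2.COLOR_RGB2GRAY)
print(g[224:250,354:384])
for n,p,z in(("bottlecap",(136,157),.16),("can",(295,103),.115),("candle",(311,309),.083),("candledish",(309,305),.01)):print(n,onz(c,[p],z)[0][:2])
```

```text
bar ((488.95672607421875, 192.7007598876953), (108.65101623535156, 19.55004119873047), 22.787254333496094)
[ 32.85454545 358.72727273] 0.012 ((250.79368591308594, 603.3726196289062), (44.986148834228516, 177.1166534423828), 22.848602294921875)
[ 32.85454545 358.72727273] 0.05 ((258.03350830078125, 585.30517578125), (43.523399353027344, 171.35752868652344), 22.848588943481445)
[308.975 305.1  ] 0.012 ((368.4637756347656, -16.088214874267578), (91.4140396118164, 91.01841735839844), 89.056884765625)
[308.975 305.1  ] 0.05 ((371.87750244140625, -14.013225555419922), (88.44158935546875, 88.05884552001953), 89.05687713623047)
[210.39928058 252.5323741 ] 0.012 ((489.3503723144531, 194.86993408203125), (123.51973724365234, 94.90323638916016), 21.709856033325195)
[210.39928058 252.5323741 ] 0.05 ((488.833251953125, 190.0854034423828), (119.50336456298828, 91.81735229492188), 21.70985984802246)
[426.80221811 245.80961183] 0.012 ((492.23077392578125, -275.3498840332031), (380.4747009277344, 118.53279113769531), 77.94391632080078)
[426.80221811 245.80961183] 0.05 ((491.62005615234375, -264.84472
[... 3018 characters left out ...]
 236 234 230 227
  219 150 150 187 206 211 211 209 210 208 210 209]
 [200 202 200 201 202 202 202 201 202 198 187 185 181 177 176 176 159 167
  156 173 193 198 201 204 205 206 207 208 209 209]
 [203 201 201 202 201 201 201 203 201 203 204 202 200 199 191 185 185 193
  191 194 192 194 193 192 194 196 199 201 202 204]
 [202 204 204 202 204 202 202 201 202 203 204 203 205 206 204 202 203 204
  202 201 199 196 196 193 191 191 189 189 191 192]
 [202 202 201 201 200 203 202 204 202 201 201 202 201 203 204 204 206 204
  204 205 202 202 204 202 198 198 195 192 193 192]]
bottlecap [0.67190269 0.32484714]
can [0.7872599  0.01032467]
candle [ 0.3666071  -0.01613469]
candledish [ 0.36825079 -0.0161675 ]
```

```bash
cat >> h.py <<'E'
from scipy.spatial.transform import Rotation as Ro
def toolR():
    o=status.get_obs(); return Ro.from_euler("xyz",o["tcp_rot"],degrees=True).as_matrix(),np.array(o["ee_pos"]),o
def jawdeg(R): return np.degrees(np.arctan2(R[1,1],R[0,1]))
def plan(xyz,jaw=None):
    """shift (tool axes, mm) to TCP xyz; turn to bring jaw axis to world angle jaw (mod 180)"""
    R,p,o=toolR(); s=R.T@(np.array(xyz)-p)*1000
    t=0 if jaw is None else (jawdeg(R)-jaw+90)%180-90
    print("shift",s.round(1),"turn",round(t,1),"| now",p.round(4),"jaw",jawdeg(R).round(1),"q",o["q"].round(1),"F",o["wrist_force"].round(1),"open",round(o["opening"],4),"t",round(o["time"],2))
def hexin(c,cen,r,z,thr=180):
    g=cv2.cvtColor(c["color"],cv2.COLOR_RGB2GRAY);w=np.zeros_like(g);cv2.circle(w,tuple(int(v) for v in cen),r,1,-1)
    cs,_=cv2.findContours(((g<thr)&(w>0)).astype(np.uint8),cv2.RETR_EXTERNAL,cv2.CHAIN_APPROX_NONE);k=max(cs,key=cv2.contourArea).reshape(-1,2)
    P=onz(c,k,z)[:,:2]*1000; M=cv2.moments(P.astype(np.float32).reshape(-1,1,2)); ctr=np.array([M["m10"],M["m01"]])/M["m00"]
    d=P-ctr; a=np.arctan2(d[:,1],d[:,0]); rr=np.hypot(d[:,0],d[:,1])
    i=np.argsort(a);a=a[i];rr=rr[i];da=np.gradient(np.unwrap(a))
    z6=(rr*np.exp(6j*a)*da).sum(); print("hex ctr",ctr.round(1),"corner dir mod60",np.degrees(np.angle(z6)/6).round(1),"area",M["m00"].__round__(0),"(568 ideal) rmax",rr.max().round(1),"rmin",rr.min().round(1));return k
E
python3 - <<'E'
from h import *
import pickle
c=pickle.load(open("pics/top0.pkl","rb"))
hexin(c,(365.5,237),8,.028)
# well mouth from left rim etc: foot edges
hsv=cv2.cvtColor(c["color"],cv2.COLOR_RGB2HSV)
E=onz(c,[[349,206],[482,231],[340,256],[474,281]],.05);print(E.round(3));print(onz(c,[[368.5,235.5]],.05))
plan([.48,-.13,.27])
E
```

```text
hex ctr [ 513.7 -141. ] corner dir mod60 7.0 area 481.0 (568 ideal) rmax 14.4 rmin 10.7
[[ 0.58  -0.103  0.05 ]
 [ 0.522 -0.391  0.05 ]
 [ 0.474 -0.081  0.05 ]
 [ 0.415 -0.369  0.05 ]]
[[ 0.51621478 -0.1431232   0.05      ]]
shift [ -39.1 -221.8 -373.8] turn 0 | now [ 0.242  -0.4937  0.2306] jaw -63.9 q [-63.9   5.   10.   95.1  -0.   90. ] F [-0.6 -0.4  0.5] open 0.0857 t 0.1
```

Run:
```python
from h import *
plan([.36,-.12,.29]);plan([.515,-.145,.25])
```

```text
shift [ -59.  -283.7 -270.4] turn 0 | now [ 0.242  -0.4937  0.2306] jaw -63.9 q [-63.9   5.   10.   95.1  -0.   90. ] F [-0.6 -0.4  0.5] open 0.0857 t 0.1
shift [ -19.1 -192.9 -398.6] turn 0 | now [ 0.242  -0.4937  0.2306] jaw -63.9 q [-63.9   5.   10.   95.1  -0.   90. ] F [-0.6 -0.4  0.5] open 0.0857 t 0.1
```

```bash
python3 -m jog '-59 0 0 0; -59 -50 -45 0; -59 -90 -86 0; -59 -132 -128 0; -59 -175 -170 0; -59 -220 -210 0; -59 -260 -250 0; -59 -284 -270 0' && python3 -m jog '10 23 -32 0; 20 46 -64 0; 30 70 -96 0; 40 91 -128 0; 40 91 -128 0; 40 91 -128 0; 40 91 -128 0; 40 91 -128 0'
python3 - <<'E'
from h import *
snap("wrist","w1.png"); plan([.515,-.145,.25])
E
```

```text
time: 1.1
ee_pos: [0.3598, -0.1178, 0.2902]
tcp_rot: [-136.3, 90.0, 69.9]
wrist_force: [0.3, -0.7, 1.4]
opening: 0.0854
time: 2.1
ee_pos: [0.5141, -0.1454, 0.2511]
tcp_rot: [137.7, 89.9, -16.2]
wrist_force: [0.2, -0.4, -0.9]
opening: 0.0853
shift [ 1.   0.  -0.9] turn 0 | now [ 0.5142 -0.1454  0.251 ] jaw -63.9 q [-15.8   3.2  10.4  97.1   0.  138.1] F [ 0.2 -1.1 -0.1] open 0.0854 t 2.15
```

View pics/w1.png

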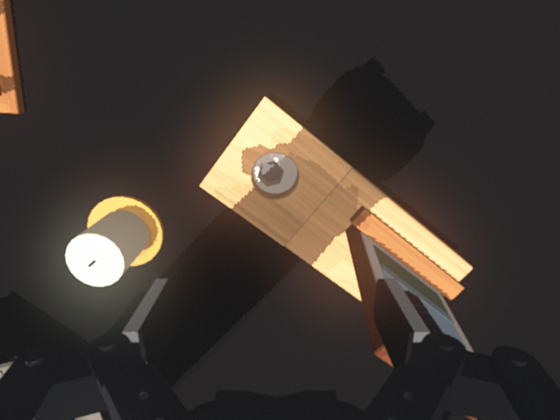

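The wrist view shows the well at (274,174), with the hex socket as a dark patch at about (270,174), plus the candle and picture clear of it. I'll measure the socket and the well rim here.

Run:
```python
from h import *
import pickle
c=pickle.load(open("pics/w1.pkl","rb"))
P=proj(c,[[.5137,-.141,.028],[.516,-.1445,.05]]);print(P)
t=c["color"][140:210,235:310,::-1];cv2.imwrite("pics/w1c.png",cv2.resize(t,None,fx=8,fy=8,interpolation=cv2.INTER_CUBIC))
plan([.47,.19,.25],112);plan([.42,.04,.25],112)
```

```text
[[271.35860219 171.64334711]
 [275.22031578 175.87927398]]
shift [   0.8 -320.6 -107.9] turn 4.1 | now [ 0.5142 -0.1454  0.251 ] jaw -63.9 q [-15.8   3.2  10.4  97.1   0.  138.1] F [ 0.2 -1.1 -0.1] open 0.0854 t 2.15
shift [   0.8 -207.9    3. ] turn 4.1 | now [ 0.5142 -0.1454  0.251 ] jaw -63.9 q [-15.8   3.2  10.4  97.1   0.  138.1] F [ 0.2 -1.1 -0.1] open 0.0854 t 2.15
```

View pics/w1c.png

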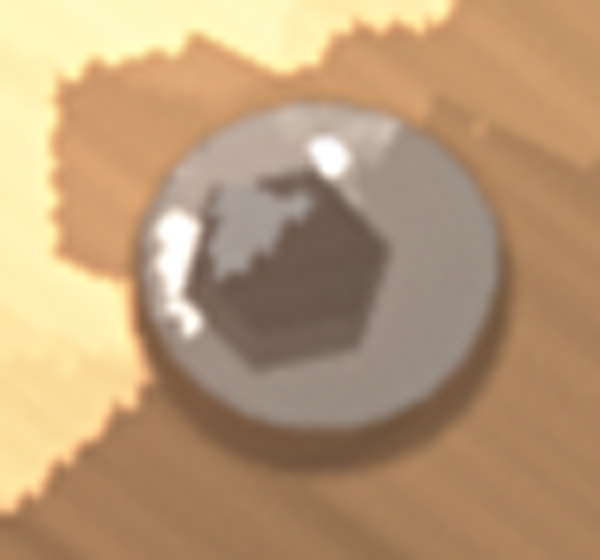

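Run:
```python
from h import *
import pickle
c=pickle.load(open("pics/w1.pkl","rb"))
p=np.array([(390,245),(358,350),(262,370),(190,285),(215,185),(315,170)],float)/8+[235,140]
P=onz(c,p,.028)[:,:2]*1000;ctr=P.mean(0);d=P-ctr;print(ctr,np.hypot(*d.T).round(1),np.degrees(np.arctan2(d[:,1],d[:,0])).round(1))
print("corner",np.degrees(np.angle(((d[:,0]+1j*d[:,1])**6).sum())/6))
e=np.array([(138,260),(318,98),(508,250),(330,470),(180,395),(470,390)],float)/8+[235,140]
Q=onz(c,e,.05)[:,:2]*1000;print(Q.round(1)); print(cv2.minEnclosingCircle(Q.astype(np.float32)))
```

```text
[ 511.70753756 -141.59882483] [14.  14.7 14.6 13.4 14.9 13.8] [ -50.7 -114.1 -168.3  126.1   66.9   11.1]
corner 8.413084517504721
[[ 508.9 -122.2]
 [ 537.3 -133.5]
 [ 530.6 -163.4]
 [ 494.8 -156.1]
 [ 495.3 -134.4]
 [ 512.3 -167.5]]
((516.0191650390625, -144.82415771484375), 24.057695388793945)
```

```bash
python3 -m jog '0 -62 1 4; 0 -124 2 4; 0 -186 0 4; 0 -230 -30 4; 0 -270 -65 4; 0 -320 -108 4; 0 -320 -108 4; 0 -320 -108 4'
python3 - <<'E'
from h import *
c=snap("wrist","w2.png"); plan([.489,.193,.16],112)
print(proj(c,[[.489,.193,.133],[.489+.055*.92,.193+.055*.39,.133],[.489-.055*.92,.193-.055*.39,.133]]))
E
```

```text
time: 3.15
ee_pos: [0.4703, 0.1894, 0.2504]
tcp_rot: [39.4, 90.0, -118.4]
wrist_force: [-0.4, -0.8, 0.4]
opening: 0.0854
shift [ 90.6   3.1 -18.8] turn 0.1 | now [0.4704 0.1888 0.2506] jaw -67.9 q [ 21.9  -0.5   6.6  97.1  -0.  179.8] F [-0.4 -0.3 -0.3] open 0.0854 t 3.2
[[279.98896909 179.67421281]
 [279.29764376 105.19396301]
 [280.58576969 245.04216628]]
```

View pics/w2.png

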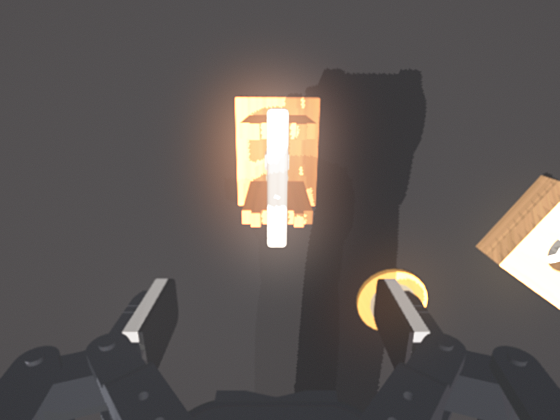

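The bar runs from (277,108) to (277,247) and is parallel to the finger axis, so the jaw alignment is good. I'll refine its centre, then rotate half a turn so the screw can be driven in one grip.

```bash
python3 - <<'E'
from h import *
import pickle
c=pickle.load(open("pics/w2.pkl","rb"))
print(onz(c,[[277.5,108],[277.5,247]],.133).round(4), onz(c,[[277.5,108],[277.5,247]],.133).mean(0))
print(onz(c,[[235,97],[320,97],[242,206],[315,206]],.012).round(4))
E
python3 -m jog '0 0 0 -10.7; 0 0 0 -21.4; 0 0 0 -32.1; 0 0 0 -42.8; 0 0 0 -53.5; 0 0 0 -64; 0 0 0 -74; 0 0 0 -84' 0.6 60 && python3 -m jog '0 0 0 -10.7; 0 0 0 -21.4; 0 0 0 -32.1; 0 0 0 -42.8; 0 0 0 -53.5; 0 0 0 -64; 0 0 0 -74; 0 0 0 -84'
python3 - <<'E'
from h import *
plan([.4885,.1935,.145],112);plan([.4885,.1935,.116],112)
E
```

```text
[[0.5373 0.2149 0.133 ]
 [0.4358 0.1732 0.133 ]] [0.48656372 0.19406387 0.133     ]
[[0.5261 0.2577 0.012 ]
 [0.5597 0.1755 0.012 ]
 [0.4165 0.2089 0.012 ]
 [0.4483 0.1309 0.012 ]]
time: 4.2
ee_pos: [0.4706, 0.1878, 0.251]
tcp_rot: [88.6, 89.9, 14.9]
wrist_force: [-0.3, -0.6, -0.3]
opening: 0.0513
time: 5.2
ee_pos: [0.4706, 0.1878, 0.251]
tcp_rot: [2.4, 89.9, 12.7]
wrist_force: [0.4, 0.2, 0.5]
opening: 0.0512
shift [106.    2.4  18.5] turn -11.7 | now [0.4706 0.1878 0.251 ] jaw 100.3 q [21.8 -0.6  6.6 97.1 -0.  11.5] F [0.4 0.2 0.5] open 0.0512 t 5.2
shift [135.    2.4  18.5] turn -11.7 | now [0.4706 0.1878 0.251 ] jaw 100.3 q [21.8 -0.6  6.6 97.1 -0.  11.5] F [0.4 0.2 0.5] open 0.0512 t 5.2
```

```bash
python3 -m jog '0 2.5 17.5 -10.7; 40 2.5 17.5 -12; 80 2.5 17.5 -12; 110 2.5 17.5 -12; 125 2.5 17.5 -12; 135 2.5 17.5 -12; 135 2.5 17.5 -12; 135 2.5 17.5 -12'
python3 - <<'E'
from h import *
plan([.4875,.1935,.116],112)
E
python3 -m jog '0 0 0 0;0 0 0 0;0 0 0 0;0 0 0 0;0 0 0 0;0 0 0 0;0 0 0 0;0 0 0 0' 0 80
python3 - <<'E'
from h import *
plan([.4875,.1935,.116],112)
snap("scene","s2.png");snap("top","t2.png")
E
```

```text
time: 6.2
ee_pos: [0.4879, 0.1952, 0.1164]
tcp_rot: [1.0, 89.9, 23.1]
wrist_force: [-0.1, 0.7, -0.2]
opening: 0.0514
shift [ 0.4 -1.4 -1. ] turn 0.1 | now [0.4879 0.1952 0.1164] jaw 112.1 q [21.8  0.8 -7.  82.1  0.  -0.3] F [-0.1  0.7 -0.2] open 0.0514 t 6.2
time: 7.2
ee_pos: [0.4876, 0.1953, 0.116]
tcp_rot: [11.3, 89.9, 33.5]
wrist_force: [-0.8, 0.3, 5.7]
opening: 0.0143
shift [ 0.  -1.6 -0.8] turn 0.1 | now [0.4876 0.1953 0.116 ] jaw 112.1 q [21.8  0.8 -7.  82.1  0.  -0.3] F [-0.8  0.3  5.7] open 0.0143 t 7.2
```

```bash
python3 -m jog '-10 0 0 0; -30 0 0 0; -55 0 0 0; -85 0 0 0; -110 0 0 0; -125 0 0 0; -125 -20 -6 0; -125 -60 -19 -4' && python3 -m jog '0 -45 -14 -6; 0 -90 -29 -12; 0 -135 -43 -18; 0 -180 -58 -24; 0 -225 -72 -30; 0 -250 -80 -36; 0 -261 -84 -42; 0 -261 -84 -42'
python3 - <<'E'
from h import *
plan([.5127,-.1413,.165],158);c=snap("scene","s3.png");plan([.5127,-.1413,.135],158)
E
```

```text
time: 8.3
ee_pos: [0.4923, 0.1324, 0.2398]
tcp_rot: [160.5, 89.9, -173.2]
wrist_force: [0.2, -1.0, -3.9]
opening: 0.014
time: 9.3
ee_pos: [0.5317, -0.1397, 0.2395]
tcp_rot: [98.9, 89.9, 166.9]
wrist_force: [-0.5, 0.4, -4.9]
opening: 0.0142
shift [74.6 16.9 -8.6] turn -0.0 | now [ 0.5317 -0.1397  0.2395] jaw 158.0 q [-14.7   5.2  11.3  96.1  -0.  -82.7] F [-0.5  0.4 -4.9] open 0.0142 t 9.3
shift [104.7  16.6  -9.2] turn -0.1 | now [ 0.5317 -0.139   0.2397] jaw 157.9 q [-14.7   5.2  11.2  96.1   0.  -82.6] F [-0.   0.1 -4.5] open 0.0138 t 9.35
```

View pics/s3.png

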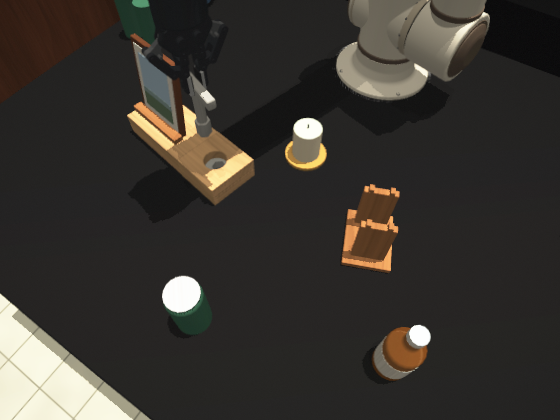

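The key hangs from the gripper, its bit at about (203,130) over the foot, and the rack is empty and undisturbed. I'll check the tip projection, then lower into the well.

```bash
python3 - <<'E'
from h import *
import pickle
c=pickle.load(open("pics/s3.pkl","rb"));print(proj(c,[[.5317,-.1393,.2395-.101],[.5317,-.1393,.2475]]))
E
python3 -m jog '0 10 -5 0; 30 16.6 -9 0; 60 16.6 -9 0; 85 16.6 -9 0; 100 16.6 -9 0; 104 16.6 -9 0; 104 16.6 -9 0; 104 16.6 -9 0'
python3 - <<'E'
from h import *
plan([.5127,-.1413,.110],158)
E
python3 -m jog '2 0 0 0; 4 0 0 0; 6 0 0 0; 8 0 0 0; 10 0 0 0; 12 0 0 0; 12 0 0 0; 12 0 0 0'
python3 - <<'E'
from h import *
plan([.5127,-.1413,.110],158)
E
```

```text
[[204.7652173  133.86644091]
 [194.94083272  85.98835039]]
time: 10.35
ee_pos: [0.5135, -0.1413, 0.1373]
tcp_rot: [-83.9, 89.9, -15.7]
wrist_force: [0.3, 0.1, -3.9]
opening: 0.0137
shift [27.3  0.8 -0.3] turn 0.1 | now [ 0.5135 -0.1413  0.1373] jaw 158.1 q [-15.4   1.7  -3.8  84.5  -0.  -83.5] F [ 0.3  0.1 -3.9] open 0.0137 t 10.35
time: 11.35
ee_pos: [0.5131, -0.1411, 0.1243]
tcp_rot: [7.8, 90.0, 76.0]
wrist_force: [-0.1, 0.9, -3.4]
opening: 0.014
shift [14.3  0.3 -0.3] turn 0.1 | now [ 0.5131 -0.1411  0.1243] jaw 158.1 q [-15.4   1.7  -5.1  83.1   0.  -83.5] F [-0.1  0.9 -3.4] open 0.014 t 11.35
```

```bash
python3 -m jog '2 0 0 0; 4 0 0 0; 6 0 0 0; 8 0 0 0; 10 0 0 0; 11 0 0 0; 11 0 0 0; 11 0 0 0'
python3 - <<'E'
from h import *
plan([.5127,-.1413,.110],158); print(status.get_obs()["torque"].round(2))
E
```

```text
time: 12.35
ee_pos: [0.513, -0.141, 0.1131]
tcp_rot: [47.4, 90.0, 115.6]
wrist_force: [-0.3, 4.6, -2.3]
opening: 0.014
shift [ 3.1  0.2 -0.4] turn 0.1 | now [ 0.513  -0.141   0.1131] jaw 158.1 q [-15.4   1.8  -6.3  81.9   0.  -83.5] F [-0.3  4.6 -2.3] open 0.014 t 12.35
[1.48 0.13 0.06]
```

The bit is in the socket with its tip about 16 mm deep. Now I turn it.

```bash
python3 -m jog '0 0 0.7 5; 0 0 0.7 15; 0 0 0.7 25; 0 0 0.7 35; 0 0 0.7 45; 0 0 0.7 55; 0 0 0.7 65; 0 0 0.7 75'
python3 - <<'E'
from h import *
plan([.513,-.1405,.113]); print(status.get_obs()["torque"].round(2))
E
```

```text
time: 13.35
ee_pos: [0.5133, -0.1408, 0.1129]
tcp_rot: [-121.7, 90.0, -128.9]
wrist_force: [0.8, 2.3, -4.0]
opening: 0.0139
shift [-0.1  0.3 -0.3] turn 0 | now [ 0.5133 -0.1408  0.1129] jaw 82.8 q [-15.3   1.9  -6.3  81.9  -0.   -8.1] F [ 0.8  2.3 -4. ] open 0.0139 t 13.35
[0.73 0.05 0.16]
```

```bash
python3 -m jog '0 0 0 10; 0 0 0 20; 0 0 0 30; 0 0 0 40; 0 0 0 50; 0 0 0 60; 0 0 0 70; 0 0 0 80' && python3 -m jog '0 0 0 4; 0 0 0 8; 0 0 0 12; 0 0 0 16; 0 0 0 20; 0 0 0 24; 0 0 0 24; 0 0 0 24'
python3 - <<'E'
from h import *
plan([.513,-.1405,.113]); print(status.get_obs()["torque"].round(2))
E
```

```text
time: 14.35
ee_pos: [0.5127, -0.1413, 0.1129]
tcp_rot: [-48.0, 89.9, -135.2]
wrist_force: [-3.7, 0.4, -2.6]
opening: 0.0142
time: 15.35
ee_pos: [0.5127, -0.141, 0.1129]
tcp_rot: [-41.8, 89.9, -152.6]
wrist_force: [-4.8, -0.0, -3.8]
opening: 0.0139
shift [-0.1  0.1 -0.5] turn 0 | now [ 0.5127 -0.141   0.1129] jaw -20.8 q [-15.3   1.9  -6.3  81.9  -0.1  95.5] F [-4.8 -0.  -3.8] open 0.0139 t 15.35
[-0.11  1.52  0.01]
```

```bash
for k in 1; do python3 -m jog '0 0 0 2; 0 0 0 4; 0 0 0 6; 0 0 0 8; 0 0 0 10; 0 0 0 12; 0 0 0 12; 0 0 0 12'; python3 -c "
from h import *
plan([.513,-.1405,.113]); print(status.get_obs()['torque'].round(2))"; python3 -m jog '0 0 0 2; 0 0 0 4; 0 0 0 6; 0 0 0 8; 0 0 0 8; 0 0 0 8; 0 0 0 8; 0 0 0 8'; python3 -c "
from h import *
plan([.513,-.1405,.113]); print(status.get_obs()['torque'].round(2))"; done
```

```text
time: 16.35
ee_pos: [0.5127, -0.1409, 0.1129]
tcp_rot: [-33.5, 89.9, -156.3]
wrist_force: [-5.6, -0.5, -2.9]
opening: 0.014
shift [-0.1  0.1 -0.5] turn 0 | now [ 0.5127 -0.1409  0.1129] jaw -32.8 q [-1.530e+01  1.900e+00 -6.300e+00  8.190e+01 -1.000e-01  1.075e+02] F [-5.6 -0.5 -2.9] open 0.014 t 16.35
[-0.06  1.66  0.16]
time: 17.35
ee_pos: [0.5127, -0.1408, 0.1129]
tcp_rot: [-29.9, 89.9, -160.8]
wrist_force: [-6.5, 0.3, -3.5]
opening: 0.014
shift [-0.1  0.1 -0.5] turn 0 | now [ 0.5127 -0.1408  0.1129] jaw -40.8 q [-1.530e+01  1.900e+00 -6.300e+00  8.200e+01 -1.000e-01  1.155e+02] F [-6.5  0.3 -3.5] open 0.014 t 17.35
[-0.02  1.68  0.03]
```

```bash
python3 -m jog '0 0 0 2; 0 0 0 4; 0 0 0 6; 0 0 0 8; 0 0 0 8; 0 0 0 8; 0 0 0 8; 0 0 0 8'; python3 -c "
from h import *
plan([.513,-.1405,.113]); o=status.get_obs();print(o['torque'].round(2),o['joint_efforts'].round(2));snap('top','t4.png');snap('scene','s4.png')
w=snap('wrist','w4.png')
a=cv2.imread('pics/t4.png')[190:290,310:440];b=cv2.imread('pics/s4.png')[60:220,120:280]
cv2.imwrite('pics/c4.png',np.hstack([cv2.resize(a,(390,300)),cv2.resize(b,(300,300))]))"
```

```text
time: 18.35
ee_pos: [0.5127, -0.1407, 0.1129]
tcp_rot: [-22.3, 89.9, -161.0]
wrist_force: [-6.0, 0.0, -3.0]
opening: 0.0148
shift [-0.1  0.  -0.4] turn 0 | now [ 0.5127 -0.1407  0.1129] jaw -48.8 q [-1.530e+01  1.900e+00 -6.300e+00  8.200e+01 -1.000e-01  1.234e+02] F [-6.  0. -3.] open 0.0148 t 18.35
[-0.01  1.67  0.75] [ -0.06 -51.15  51.33  -2.78   0.5    0.79]
```

View pics/c4.png

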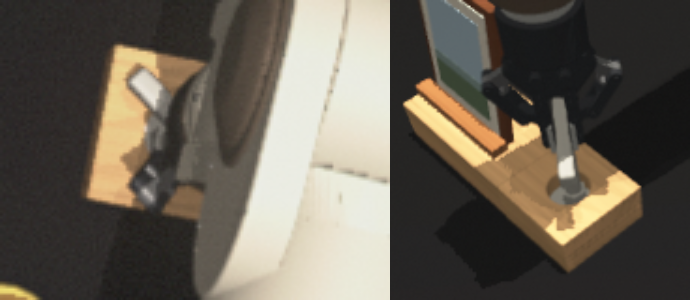

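In this view the key is seated upright in the well. Torque jumped to 0.75 N m and the jaws are being wedged slightly open, so the stop is reached. I'll press slightly more to confirm, relax, then withdraw.

```bash
python3 -m jog '0 0 0 1; 0 0 0 2; 0 0 0 3; 0 0 0 3; 0 0 0 3; 0 0 0 3; 0 0 0 3; 0 0 0 3'; python3 -c "
from h import *
print(status.get_obs()['torque'].round(2))"; python3 -m jog '0 0 0 -3; 0 0 0 -6; 0 0 0 -9; 0 0 0 -11; 0 0 0 -11; 0 0 0 -11; 0 0 0 -11; 0 0 0 -11'; python3 -c "
from h import *
plan([.513,-.1405,.113]); print(status.get_obs()['torque'].round(2))"
```

```text
time: 19.5
ee_pos: [0.5127, -0.1406, 0.1129]
tcp_rot: [-20.8, 89.9, -162.6]
wrist_force: [-5.6, 0.8, -2.7]
opening: 0.0136
[0.05 1.63 0.91]
time: 20.5
ee_pos: [0.5127, -0.1407, 0.1129]
tcp_rot: [-34.2, 89.9, -165.0]
wrist_force: [-5.2, 1.0, -3.0]
opening: 0.0143
shift [-0.1  0.1 -0.4] turn 0 | now [ 0.5127 -0.1407  0.1129] jaw -40.8 q [-1.530e+01  1.900e+00 -6.300e+00  8.190e+01 -1.000e-01  1.155e+02] F [-5.2  1.  -3. ] open 0.0143 t 20.5
[ 0.15  1.68 -0.05]
```

```bash
python3 -m jog '-10 0 0 0; -25 0 0 0; -45 0 0 0; -70 0 0 0; -95 0 0 0; -115 0 0 0; -125 0 0 0; -125 0 0 0'; python3 -c "
from h import *
plan([.49,.10,.239],112.1); print(status.get_obs()['torque'].round(2))"
```

```text
time: 21.5
ee_pos: [0.5139, -0.1407, 0.2394]
tcp_rot: [115.2, 89.9, -15.7]
wrist_force: [0.3, 0.0, -4.8]
opening: 0.0139
shift [ 1.000e-01 -1.756e+02 -1.664e+02] turn 27.0 | now [ 0.5139 -0.1407  0.2394] jaw -40.9 q [-15.3   2.7   8.5  95.7  -0.  115.6] F [ 0.3  0.  -4.8] open 0.0139 t 21.5
[-0.02  0.03 -0.01]
```

```bash
python3 -m jog '0 -22 -21 -10; 0 -48 -45 -20; 0 -74 -70 -30; 0 -100 -95 -40; 0 -126 -119 -50; 0 -150 -142 -60; 0 -168 -159 -70; 0 -175 -166 -80'; python3 -m jog '0 0 0 -10; 0 0 0 -20; 0 0 0 -30; 0 0 0 -40; 0 0 0 -50; 0 0 0 -60; 0 0 0 -70; 0 0 0 -73'
python3 - <<'E'
from h import *
c=snap("top","t5.png");hexin(c,(365.5,237),8,.028)
cv2.imwrite("pics/t5c.png",cv2.resize(c["color"][170:310,150:410,::-1],None,fx=3,fy=3,interpolation=cv2.INTER_CUBIC))
snap("scene","s5.png");plan([.4876,.1953,.239],112.1)
E
```

```text
time: 22.5
ee_pos: [0.4894, 0.1008, 0.2374]
tcp_rot: [-130.3, 90.0, 179.3]
wrist_force: [-0.3, -0.3, -3.9]
opening: 0.0139
time: 23.5
ee_pos: [0.4896, 0.0995, 0.2374]
tcp_rot: [166.6, 90.0, -171.1]
wrist_force: [0.2, 1.0, -3.4]
opening: 0.0138
hex ctr [ 513.4 -140.2] corner dir mod60 6.5 area 521.0 (568 ideal) rmax 16.6 rmin 10.9
shift [-1.5 89.5 34.3] turn 0.1 | now [0.4896 0.0995 0.2375] jaw 112.2 q [ 11.5  -1.7   3.9  95.7  -0.  -10.7] F [ 0.   0.1 -4.1] open 0.0134 t 23.6
```

View pics/t5c.png

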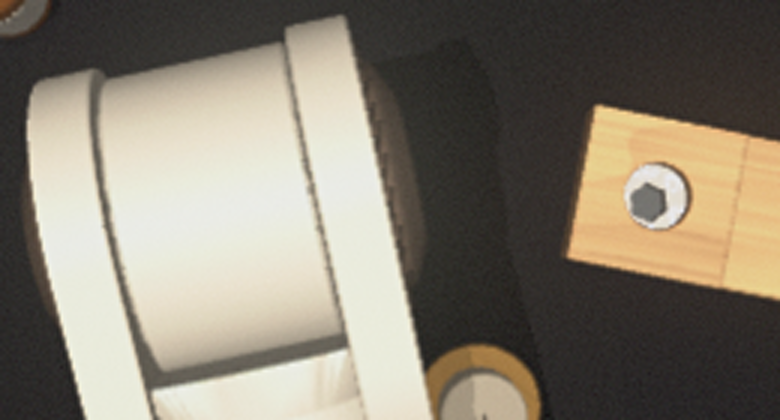

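View pics/s5.png

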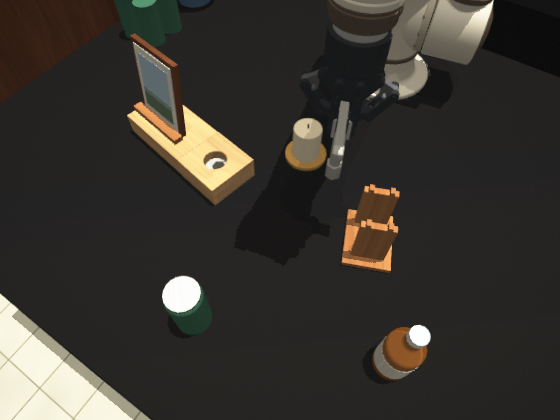

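Key is upright in the grip and the bystanders are untouched. The hex angle in this image (6.5°) doesn't clearly match the stop (about -1°), so I'll check it more carefully.

Run:
```python
from h import *
import pickle
A=[]
for f in("top0","t2","t5"):
    c=pickle.load(open(f"pics/{f}.pkl","rb"));g=cv2.cvtColor(c["color"],cv2.COLOR_RGB2GRAY)
    t=cv2.resize(g[222:252,352:384],None,fx=10,fy=10,interpolation=cv2.INTER_CUBIC)
    A.append(t)
    for thr in(150,165,180,195,205):
        w=np.zeros_like(t);cv2.circle(w,(140,150),100,1,-1)
        cs,_=cv2.findContours(((t<thr)&(w>0)).astype(np.uint8),cv2.RETR_EXTERNAL,cv2.CHAIN_APPROX_NONE)
        k=max(cs,key=cv2.contourArea).reshape(-1,2);P=onz(c,(k+.5)/10-.5+[352,222],.028)[:,:2]*1000
        M=cv2.moments(P.astype(np.float32).reshape(-1,1,2));ctr=np.array([M["m10"],M["m01"]])/M["m00"];d=P-ctr
        a=np.arctan2(d[:,1],d[:,0]);rr=np.hypot(*d.T);s=np.argsort(a);a=a[s];rr=rr[s]
        th=np.linspace(-np.pi,np.pi,720,endpoint=False);ri=np.interp(th,a,rr,period=2*np.pi)
        F=(ri*np.exp(6j*th)).mean();print(f,thr,ctr.round(1),round(M["m00"]),np.degrees(np.angle(F)/6).round(1),abs(F).round(2))
cv2.imwrite("pics/hx.png",np.hstack(A[::2]))
```

```text
top0 150 [ 513.7 -141.2] 495 7.2 0.42
top0 165 [ 513.7 -141.1] 527 7.3 0.41
top0 180 [ 513.7 -141. ] 557 7.2 0.42
top0 195 [ 512.3 -140.4] 645 9.5 0.52
top0 205 [ 511.7 -140.1] 695 10.9 0.46
t2 150 [ 513.7 -141.1] 515 7.1 0.42
t2 165 [ 513.7 -141. ] 547 7.0 0.41
t2 180 [ 512.6 -140.6] 622 9.2 0.5
t2 195 [ 511.8 -140.1] 694 10.5 0.46
t2 205 [ 511.6 -137.8] 844 29.8 0.11
t5 150 [ 513.7 -141. ] 523 4.7 0.44
t5 165 [ 513.7 -140.9] 554 4.6 0.43
t5 180 [ 513.7 -140.8] 589 4.5 0.46
t5 195 [ 511.6 -139.8] 717 7.7 0.29
t5 205 [ 511.7 -137.4] 877 25.3 0.1
```

View pics/hx.png

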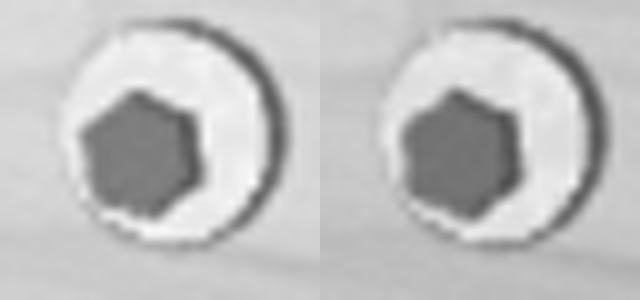

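The hex moved 2.6° mod 60, putting the screw at about 3.91 rad. That passes 3.85 but sits below the 4.0 stop, so my back-off probably dragged it a few degrees. There is plenty of time, so I'll reinsert, retighten and back off less.

```bash
python3 -c "
from h import *
plan([.513,-.1403,.2375],152)"; python3 -m jog '0 -35 -11 -6; 0 -75 -23 -12; 0 -115 -35 -18; 0 -155 -48 -24; 0 -190 -58 -30; 0 -215 -65 -36; 0 -231 -68 -40; 0 -231 -68 -40'; python3 -c "
from h import *
plan([.513,-.1403,.140],152)"
```

```text
shift [   0.  -230.9  -68.8] turn -39.8 | now [0.4896 0.0995 0.2375] jaw 112.2 q [ 11.5  -1.7   3.9  95.7  -0.  -10.7] F [ 0.   0.1 -4.1] open 0.0134 t 23.6
time: 24.6
ee_pos: [0.5136, -0.141, 0.2375]
tcp_rot: [105.6, 89.9, 167.5]
wrist_force: [0.2, 0.1, -4.3]
opening: 0.0136
shift [97.5  0.7  0.3] turn -0.1 | now [ 0.5136 -0.141   0.2375] jaw 151.9 q [-15.3   2.8   8.4  95.7  -0.  -77.3] F [ 0.2  0.1 -4.3] open 0.0136 t 24.6
```

```bash
python3 -m jog '20 0.7 0.3 0; 45 0.7 0.3 0; 70 0.7 0.3 0; 90 0.7 0.3 0; 100 0.7 0.3 0; 106 0.7 0.3 0; 112 0.7 0.3 0; 113 0.7 0.3 0'; python3 -c "
from h import *
plan([.513,-.1403,.113],152)"; python3 -m jog '2 0 0 0; 4 0 0 0; 6 0 0 0; 8 0 0 0; 10 0 0 0; 11 0 0 0; 11 0 0 0; 11 0 0 0'; python3 -c "
from h import *
plan([.513,-.1403,.113],152);print(status.get_obs()['torque'].round(2))"
```

```text
time: 25.6
ee_pos: [0.5133, -0.1395, 0.1253]
tcp_rot: [-61.5, 90.0, 0.6]
wrist_force: [0.7, 0.6, -4.0]
opening: 0.0135
shift [12.3 -0.2 -0.8] turn 0.1 | now [ 0.5133 -0.1395  0.1253] jaw 152.1 q [-15.2   1.7  -5.1  83.2   0.  -77.3] F [ 0.7  0.6 -4. ] open 0.0135 t 25.6
time: 26.6
ee_pos: [0.5131, -0.1395, 0.1143]
tcp_rot: [96.4, 90.0, 158.5]
wrist_force: [-0.9, 0.4, -4.3]
opening: 0.0137
shift [ 1.3 -0.3 -0.8] turn 0.1 | now [ 0.5131 -0.1395  0.1143] jaw 152.1 q [-15.2   1.8  -6.2  82.    0.  -77.3] F [-0.9  0.4 -4.3] open 0.0137 t 26.6
[0.1  0.24 0.03]
```

Inserted cleanly with almost no side load. I'll turn in small steps and watch the torque.

```bash
T='from h import *
R,p,o=toolR();print("jaw",jawdeg(R).round(1),"tq",o["torque"].round(2),"F",o["wrist_force"].round(1))'
python3 -m jog '0 0 0 1; 0 0 0 2; 0 0 0 3; 0 0 0 4; 0 0 0 5; 0 0 0 5; 0 0 0 5; 0 0 0 5' >/dev/null; python3 -c "$T"
python3 -m jog '0 0 0 1; 0 0 0 2; 0 0 0 3; 0 0 0 4; 0 0 0 5; 0 0 0 5; 0 0 0 5; 0 0 0 5'>/dev/null; python3 -c "$T"
python3 -m jog '0 0 0 1; 0 0 0 2; 0 0 0 3; 0 0 0 4; 0 0 0 5; 0 0 0 5; 0 0 0 5; 0 0 0 5'>/dev/null; python3 -c "$T"
```

```text
jaw 147.1 tq [ 0.48  0.55 -0.  ] F [-1.7  1.5 -3.2]
jaw 142.1 tq [0.49 0.49 0.1 ] F [-1.5  1.7 -4.4]
jaw 137.1 tq [0.41 0.38 0.25] F [-1.7  1.6 -4.9]
```

```bash
T='from h import *
R,p,o=toolR();print("jaw",jawdeg(R).round(1),"tq",o["torque"].round(2),"F",o["wrist_force"].round(1))'
python3 -m jog '0 0 0 1; 0 0 0 2; 0 0 0 3; 0 0 0 4; 0 0 0 5; 0 0 0 5; 0 0 0 5; 0 0 0 5' >/dev/null; python3 -c "$T"
python3 -m jog '0 0 0 -1; 0 0 0 -2; 0 0 0 -3; 0 0 0 -4; 0 0 0 -5; 0 0 0 -6; 0 0 0 -7; 0 0 0 -7'>/dev/null; python3 -c "$T"
```

```text
jaw 132.1 tq [0.21 0.28 0.68] F [-0.6  1.1 -3.9]
jaw 139.1 tq [ 0.51  0.48 -0.06] F [-1.3  1.8 -3.3]
```

Torque climbed 0.10, 0.25, 0.68 N m within a few degrees, so it is hard on the stop. I've relaxed the key by 7° only. Now I lift and return to the rack.

```bash
python3 -m jog '-10 0 0 0; -25 0 0 0; -45 0 0 0; -70 0 0 0; -95 0 0 0; -115 0 0 0; -125 0 0 0; -125 0 0 0'; python3 -c "
from h import *
plan([.4876,.1953,.239],112.1)"
```

```text
time: 32.6
ee_pos: [0.5136, -0.1397, 0.2406]
tcp_rot: [-68.3, 89.9, -19.2]
wrist_force: [1.0, -1.3, -3.8]
opening: 0.0137
shift [  1.3 239.  236.2] turn 27.0 | now [ 0.5136 -0.1397  0.2406] jaw 139.1 q [-15.2   2.6   8.6  95.9  -0.  -64.3] F [ 1.  -1.3 -3.8] open 0.0137 t 32.6
```

```bash
python3 -m jog '0 30 30 0; 0 65 64 5; 0 100 99 10; 0 135 133 15; 0 170 168 20; 0 205 203 25; 0 230 227 27; 0 239 236 27'
python3 - <<'E'
from h import *
c=snap("top","t6.png")
g=cv2.cvtColor(c["color"],cv2.COLOR_RGB2GRAY);t=cv2.resize(g[222:252,352:384],None,fx=10,fy=10,interpolation=cv2.INTER_CUBIC)
for thr in(150,165,180):
    w=np.zeros_like(t);cv2.circle(w,(140,150),100,1,-1)
    cs,_=cv2.findContours(((t<thr)&(w>0)).astype(np.uint8),cv2.RETR_EXTERNAL,cv2.CHAIN_APPROX_NONE)
    k=max(cs,key=cv2.contourArea).reshape(-1,2);P=onz(c,(k+.5)/10-.5+[352,222],.028)[:,:2]*1000
    M=cv2.moments(P.astype(np.float32).reshape(-1,1,2));d=P-np.array([M["m10"],M["m01"]])/M["m00"]
    a=np.arctan2(d[:,1],d[:,0]);rr=np.hypot(*d.T);s=np.argsort(a)
    th=np.linspace(-np.pi,np.pi,720,endpoint=False);ri=np.interp(th,a[s],rr[s],period=2*np.pi)
    print(thr,round(M["m00"]),np.degrees(np.angle((ri*np.exp(6j*th)).mean())/6).round(1))
c=snap("wrist","w6.png");snap("scene","s6.png");plan([.4876,.1953,.239],112.1)
E
```

```text
time: 33.6
ee_pos: [0.4864, 0.1969, 0.2384]
tcp_rot: [178.6, 89.9, -159.2]
wrist_force: [0.5, -0.8, -4.3]
opening: 0.0136
150 517 3.2
165 550 3.1
180 587 3.1
shift [-0.2 -0.1  0.7] turn 0.1 | now [0.4869 0.1951 0.2388] jaw 112.2 q [21.8  1.7  7.5 95.8 -0.  -0.3] F [ 1.2 -1.2 -4.3] open 0.0141 t 33.75
```

View pics/s6.png

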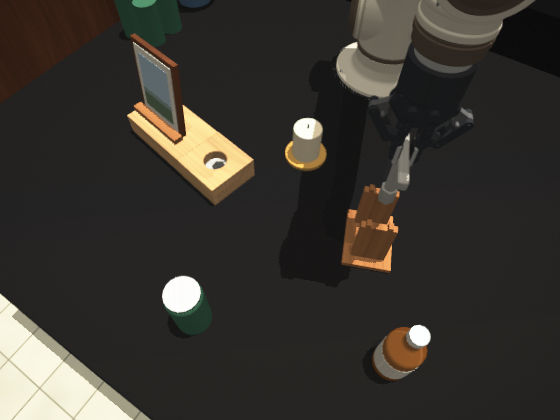

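The screw hex moved on another 1.5° and the key is above the rack. Before lowering I'll check the bar's yaw in the grip numerically.

Run:
```python
from h import *
import pickle
c=pickle.load(open("pics/w6.pkl","rb"));im=c["color"];hsv=cv2.cvtColor(im,cv2.COLOR_RGB2HSV)
u=np.array([np.cos(np.radians(22.2)),np.sin(np.radians(22.2))]);C=np.array([.4869,.1951])
print(proj(c,[[*(C+s*.055*u),.256] for s in(-1,0,1)]).round(0))
m=((hsv[...,1]<60)&(hsv[...,2]>120)).astype(np.uint8)
cs,_=cv2.findContours(m,cv2.RETR_EXTERNAL,cv2.CHAIN_APPROX_NONE)
for k in cs:
    if cv2.contourArea(k)>150:
        P=onz(c,k.reshape(-1,2),.256)[:,:2]*1000
        print(cv2.boundingRect(k),cv2.minAreaRect(P.astype(np.float32)))
cv2.imwrite("pics/w6c.png",im[:,:,::-1])
```

```text
[[271. 173.]
 [271. 302.]
 [271. 401.]]
(0, 339, 56, 81) ((574.3844604492188, 106.20364379882812), (52.14185333251953, 25.453838348388672), 6.65404748916626)
(268, 151, 22, 12) ((429.21221923828125, 174.6693572998047), (4.004397392272949, 7.639035224914551), 22.334823608398438)
(238, 118, 114, 279) ((473.6126708984375, 196.9013214111328), (127.46794128417969, 36.867984771728516), 13.568536758422852)
(269, 118, 16, 16) ((419.341064453125, 169.8165740966797), (5.173067092895508, 5.316740989685059), 22.329776763916016)
(78, 0, 42, 24) ((407.7814025878906, 102.72514343261719), (3.9791252613067627, 13.764480590820312), 6.585184574127197)
```

Run:
```python
from h import *
import pickle
c=pickle.load(open("pics/w6.pkl","rb"));im=c["color"];g=im.astype(int)
for r in range(165,420,12):
    row=g[r,225:345];ok=(row.min(1)>110)&(row.max(1)-row.min(1)<60)
    x=np.where(np.diff(np.r_[0,ok.astype(int),0]))[0].reshape(-1,2)+225
    print(r,[tuple(map(int,s)) for s in x if s[1]-s[0]>5])
```

```text
165 [(260, 293), (294, 315)]
177 [(255, 314), (316, 327)]
189 [(256, 314), (315, 330)]
201 [(255, 297), (301, 313), (315, 331)]
213 [(255, 297), (303, 313), (314, 332)]
225 [(256, 297), (313, 329)]
237 [(256, 296), (310, 326)]
249 [(257, 308), (309, 320)]
261 [(256, 311)]
273 [(243, 309)]
285 [(241, 255), (259, 293), (297, 311)]
297 [(239, 254), (259, 293), (299, 313)]
309 [(241, 253), (259, 293), (299, 312)]
321 [(259, 293)]
333 [(259, 293)]
345 [(258, 294)]
357 [(258, 301)]
369 [(258, 297)]
381 [(258, 293)]
393 [(260, 291)]
405 []
417 []
```

View pics/w6c.png

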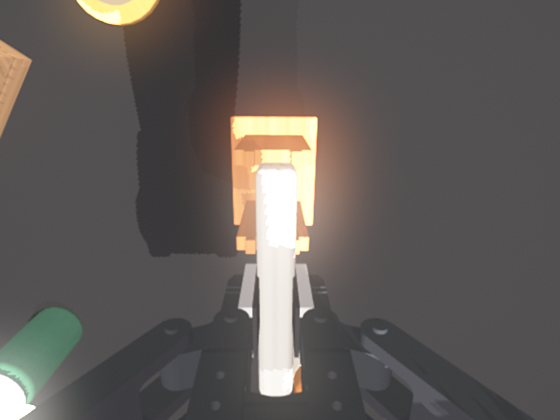

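The bar is straight along the rack (columns 256–297, vertical) and centred, so I'll lower it.

```bash
python3 -m jog '15 -1.5 0.7 0; 40 -1.5 0.7 0; 65 -1.5 0.7 0; 90 -1.5 0.7 0; 108 -1.5 0.7 0; 116 -1.5 0.7 0; 120 -1.5 0.7 0; 120 -1.5 0.7 0'; python3 -c "
from h import *
plan([.4882,.1938,.116],112.1)"; python3 -m jog '1 0 0 0; 1 0 0 0; 2 0 0 0; 2 0 0 0; 3 0 0 0; 3 0 0 0; 3 0 0 0; 3 0 0 0';  python3 -c "
from h import *
plan([.4882,.1938,.116],112.1)"
```

```text
time: 34.75
ee_pos: [0.4884, 0.1942, 0.1197]
tcp_rot: [-1.1, 90.0, 21.0]
wrist_force: [0.1, 0.5, -3.7]
opening: 0.0138
shift [ 3.7 -0.3 -0.4] turn 0.0 | now [0.4884 0.1942 0.1197] jaw 112.1 q [21.7  0.9 -6.6 82.6 -0.  -0.4] F [ 0.1  0.5 -3.7] open 0.0138 t 34.75
time: 35.75
ee_pos: [0.4882, 0.1942, 0.1163]
tcp_rot: [-156.5, 90.0, -134.3]
wrist_force: [0.5, 0.3, -3.8]
opening: 0.0137
shift [ 0.3 -0.4 -0.2] turn 0.0 | now [0.4882 0.1942 0.1163] jaw 112.1 q [21.7  0.9 -6.9 82.2 -0.  -0.4] F [ 0.5  0.3 -3.8] open 0.0137 t 35.75
```

```bash
python3 -m jog '0.5 0 0 0; 0.5 0 0 0; 1 0 0 0; 1 0 0 0; 1 0 0 0; 1 0 0 0; 1 0 0 0; 1 0 0 0';  python3 -c "
from h import *
plan([.4882,.1938,.116],112.1)";python3 -m jog '0.5 0 0 0; 0.5 0 0 0; 1 0 0 0; 1 0 0 0; 1 0 0 0; 1 0 0 0; 1 0 0 0; 1 0 0 0';  python3 -c "
from h import *
plan([.4882,.1938,.116],112.1)"
```

```text
time: 36.75
ee_pos: [0.4883, 0.1943, 0.1161]
tcp_rot: [-0.3, 90.0, 21.8]
wrist_force: [-4.0, -1.3, 5.0]
opening: 0.0134
shift [ 0.1 -0.4 -0.2] turn 0.0 | now [0.4883 0.1943 0.1161] jaw 112.1 q [21.7  0.9 -7.  82.2  0.  -0.4] F [-4.  -1.3  5. ] open 0.0134 t 36.75
time: 37.75
ee_pos: [0.4883, 0.1943, 0.116]
tcp_rot: [-0.3, 89.9, 21.8]
wrist_force: [-5.2, -1.7, 12.8]
opening: 0.0139
shift [ 0.  -0.4 -0.3] turn 0.0 | now [0.4883 0.1943 0.116 ] jaw 112.1 q [21.7  0.8 -7.  82.1  0.  -0.4] F [-5.2 -1.7 12.8] open 0.0139 t 37.75
```

The bar rests on the cheeks with the same load as at pick-up (a bit over 9 N supported). I'll open slowly, then retreat straight up.

```bash
python3 -m jog '-1 0 0 0; -1 0 0 0; -1 0 0 0; -1 0 0 0; -1 0 0 0; -1 0 0 0; -1 0 0 0; -1 0 0 0' 0.25 20; python3 -m jog '0 0 0 0; 0 0 0 0; 0 0 0 0; 0 0 0 0; -10 0 0 0; -20 0 0 0; -35 0 0 0; -55 0 0 0' 0.5; python3 -m jog '-25 0 0 0; -60 0 -20 0; -60 0 -60 0; -60 0 -110 0; -60 0 -160 0; -60 0 -160 0; -60 0 -160 0; -60 0 -160 0'
python3 - <<'E'
from h import *
plan([.4882,.1938,.116],112.1)
c=snap("top","t7.png");s=snap("scene","s7.png")
hsv=cv2.cvtColor(c["color"],cv2.COLOR_RGB2HSV)
m=((hsv[...,1]<50)&(hsv[...,2]>130)).astype(np.uint8);w=np.zeros_like(m);w[215:290,180:245]=1
cs,_=cv2.findContours(m*w,cv2.RETR_EXTERNAL,cv2.CHAIN_APPROX_NONE);k=max(cs,key=cv2.contourArea)
print("bar top",cv2.minAreaRect((onz(c,k.reshape(-1,2),.133)[:,:2]*1000).astype(np.float32)))
import pickle
s0=pickle.load(open("pics/scene0.pkl","rb"));c0=pickle.load(open("pics/top0.pkl","rb"))
for a,b,box in((s0,s,(170,275,330,415)),(s0,s,(100,420,270,450)),(s0,s,(260,345,140,230)),(c0,c,(200,300,170,255))):
    d=np.abs(a["color"].astype(int)-b["color"])[box[0]:box[1],box[2]:box[3]].max(2);print(box,"changed px",int((d>60).sum()))
for cc in(s0,s):
    h=cv2.cvtColor(cc["color"],cv2.COLOR_RGB2HSV);m=((h[...,1]<50)&(h[...,2]>100)).astype(np.uint8);w=np.zeros_like(m);w[170:240,355:405]=1
    k=max(cv2.findContours(m*w,cv2.RETR_EXTERNAL,cv2.CHAIN_APPROX_NONE)[0],key=cv2.contourArea);print("scene bar",cv2.minAreaRect(k))
E
```

```text
time: 38.75
ee_pos: [0.4882, 0.1942, 0.1153]
tcp_rot: [32.0, 90.0, 54.1]
wrist_force: [0.3, 0.2, -0.2]
opening: 0.0211
time: 39.75
ee_pos: [0.4881, 0.1942, 0.1715]
tcp_rot: [-3.0, 90.0, 19.1]
wrist_force: [-0.8, 0.3, 0.2]
opening: 0.0427
time: 40.75
ee_pos: [0.3406, 0.1343, 0.2303]
tcp_rot: [175.9, 90.0, -162.0]
wrist_force: [-0.4, -0.6, -0.9]
opening: 0.0427
shift [114.3  -0.4 159.1] turn 0.0 | now [0.3406 0.1343 0.2303] jaw 112.1 q [ 21.5 -19.9 -12.3  97.6   0.   -0.6] F [-0.4 -0.6 -0.9] open 0.0427 t 40.75
bar top ((489.8221740722656, 191.24362182617188), (108.65094757080078, 19.279794692993164), 22.77832794189453)
(170, 275, 330, 415) changed px 117
(100, 420, 270, 450) changed px 489
(260, 345, 140, 230) changed px 0
(200, 300, 170, 255) changed px 33
scene bar ((382.54315185546875, 203.39593505859375), (9.689598083496094, 55.002723693847656), 4.085616588592529)
scene bar ((381.75634765625, 203.4111785888672), (9.68959903717041, 55.002723693847656), 4.085616588592529)
```

```bash
python3 -c "
from h import *
bot.job_done();print(status.get_obs()['time'])"
```

```text
the job is handed in; nothing more can be done
the job is handed in; nothing more can be done
```

I tightened the screw to its stop, hung the key back on its rack, and handed the job in at about 41 s. No verdict was reported.

**Screw:** I drove the screw in one grip. The first torque rise at the stop was 0.75, then 0.91 N m. A top-camera check then put the screw at only about 3.91 rad. My 11° back-off had probably dragged it a little, so I reinserted the key. I retightened until the torque rose to 0.68 N m and backed off only 7°.

**Key:** The bar is back within about 2 mm and 0.1° of where it started, with the same outline in both camera views. The gripper is clear of it, with no contact force.

**Bystanders:** The can showed no change in the images. I did not check the candle and bottle separately at the end. The image area holding them showed some changed pixels, which I took for the arm and its shadow. They looked untouched in the last scene picture, before I lowered the key.

**Disagreement:** The last image of the hex read about 3.93 rad, not 4.0. That is above the 3.85 limit, but image and torque differ by about 4°, which I put down to image error.

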